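Tip the parts crates, send the stamped one to the dispatch line

TASK

One of the two upright blue parts crates has a round orange and white stamp on its underside. Without gripping or lifting anything, push high on the near face of each crate, one crate after the other, so that both tip over backwards and lie with their undersides facing you; only then push the stamped crate, still lying, straight ahead until its open end rests on the yellow tape of the dispatch line. Leave the other crate lying short of the tape, and leave the things around alone.

Things in the scene. Friction and masses are not known exactly. Their poses are not given: they have to be found in the camera images.
- crate_stamped: empty blue open-topped parts crate, 50 deep (x) x 64 wide (y) x 90 mm high, about 220 g; walls flush with rim and foot bands. The one with a 34 mm orange and white disc in the middle of its underside, hidden while upright; else like the other. Origin: centre of underside. Upright: z up, x away from the robot (yaw within 0.15 rad). Tipped backwards: lies 50 mm high, z away from the robot, x down.
- crate_stamped_mid (a point): centre of the stamped crate, half-way up (45 mm above its underside), on its middle axis
- crate_stamped_open_end (a point): centre of the stamped crate's open end, level with its rim (90 mm from its underside)
- crate_plain: empty blue open-topped parts crate, 50 deep (x) x 64 wide (y) x 90 mm high, about 220 g; walls flush with rim and foot bands. The one without a stamp. Origin: centre of underside. Upright: z up, x away from the robot (yaw within 0.15 rad). Tipped backwards: lies 50 mm high, z away from the robot, x down.
- crate_plain_mid (a point): centre of the plain crate, half-way up (45 mm above its underside)
- crate_plain_open_end (a point): centre of the plain crate's open end, level with its rim (90 mm from its underside)
- line: dispatch line: a flat strip of yellow tape stuck to the bench beyond the crates, 30 mm wide (x) and 260 mm long (y), too thin to feel. Origin: its centre; x points away from the robot across the tape, y along it. An open laptop with a raised screen stands fixed just right of the crates (its left edge at about y = 0.08): pass above it, 0.4 m up.
- screw_tin: pale round tin of screws, 66 mm across, 30 mm high, at the near edge of the bench, in front of the left crate; origin under its centre; to be left alone
- tape_roll: roll of black tape lying flat, 62 mm across, 19 mm high, on the bench to the left of the crates, short of the tape line; origin under its centre; to be left alone

How it is judged:
By the outcome, as a careful person would: the job done as asked, in the order asked, and still so for the second after the job is handed in, with the robot touching nothing.
It also fails if it takes over 51 s, if anything falls off the work surface, if the arm or the gripper's body presses on something with over 40 N, if the wrist force passes 120 N, or if a joint passes its speed limit or range.

ROBOT

A 6-joint arm with a two-finger parallel gripper is mounted at the origin on a cart in front of the work surface, level with it; the furniture and walls round the work are solid. World frame = base frame: x ahead of the robot, y to its left, z up, the work surface at z = 0. Lengths are in m, angles in rad, forces in N, time in s.
With the tool pointing down it reaches from about 0.25 to 0.8 m from the base axis. Payload 8.5 kg.
Tool frame: the origin (TCP) lies midway between the tips of the shut fingers; the grasp point (between the pads) lies 19 mm behind it; z points along the fingers, y is the line along which they close (so a half turn about z gives the same grasp; the last joint's range is limited). The gripper opens to 85 mm and grips with 20 to 120 N. Pads are 22 mm wide; open, the fingers measure 114 mm over their backs; the gripper's body (76 mm by 85 mm) begins 54 mm behind the grasp point. The pads swing forward as they close: fully open they stand 13 mm farther back than shut.
Start: joints at [-1.34, 0.238, -0.013, 1.319, 0, 1.571], TCP at [0.12, -0.511, 0.231] pointing down, gripper open.
Joint ranges: [-2.66, 2.66], [-1.03, 1.9], [-1.14, 1.46], [-1.82, 2.27], [-1.45, 1.34], [-3.14, 3.14]. Speed limits (rad/s): [2.22, 2.22, 2.79, 3.14, 3.14, 3.14].

INTERFACE

Orientations are given as a rotation vector (axis times angle).
In Python, from cell import arm gives the robot as it stands.
- The arm moves only by the shell command python3 -m crank 'ROWS' [OPENING]. ROWS is JSON, a list of rows, each an object of numbers: "tx", "ty", "tz": the shift along the tool's x, y, z as a fraction of full scale; "wx", "wy", "wz": the turn, a rotation vector about the tool's x, y, z as a fraction of full scale. A call has exactly 5 rows; each row shifts and turns the commanded pose from where the row before left it, along the tool's axes as they then stand; what a row does not reach is not made up. Full scale, the value 1, is 0.08 m for a shift and 30 degrees for a turn. A row lasts 1/12 s, in which the tool goes at most 41.7 mm and 7.16 degrees, less where a joint would pass 70% of its speed; a pose out of reach is approached as far as the arm can. A call with a number of a shift or a turn outside -1 to 1 is refused whole. A call with a gripper value outside its range is refused whole. OPENING is the finger opening in mm, from 0 to 85.4, set as the call begins (- or left out, the last holds). The fingers move at their own pace and stop on an object; the grip force is fixed at half the most. Time passes only in rows, so rows that do not move let the fingers close, or fill a call up. It gives the time, the measured TCP pose, the force, the opening and the grip force at its end, in the units of the state.
- arm.get_obs(): the state, without advancing time (a new reading comes with each control period).
- arm.grab_frame(name): name is "scene" or "top" or "wrist"; returns a dict with "image" (400x640x3 uint8, blue, green, red), "fx", "fy", "cx", "cy" (pixels), "rvec" (rotation vector, rad) and "tvec" (3), from world to camera coordinates, as OpenCV has them; the wrist camera has in their place "T_tool_cam" (4x4, takes a point from camera to tool coordinates, whose origin is the TCP and whose axes are the flange's). Camera axes: x right, y down, z forward; pixel columns grow to the right and rows downward; lengths in m; the calibration is good to about 2 mm. A picture is of the moment at which its call begins: read the wrist's pose just before it. There is no depth.
- arm.job_done(): hands the job in; it is judged then, once.
The state is a dict: "clock": time; "joint_pos": joint angles; "joint_vel": joint speeds; "effort": joint torques, N m; "ee_pos": TCP position; "tcp_rot": TCP orientation; "wrist_force": force on the tool from outside, world axes, zero at the start; "ft_torque": the same for the moment, N m; "gripper_width": finger opening in m; "grasp_force": force on a finger pad.
Only numpy, scipy, OpenCV 4.12 (cv2) and the standard library are available. Lean on these libraries where they do the work, as an engineer would, in place of code of your own. Each camera call takes 0.05 s, during which the arm holds its last target. There are 200 camera calls.

## Working session

There is one attempt and no reset: what is moved stays moved. The work goes in short steps, Python scripts to look and compute and a shell command to move; the robot and the scene stay as the last step left them, time stands still between calls to the robot, and variables do not carry over. Pictures are saved under pics/ and viewed, at most 10 in all, crops included, and the job is handed in when it is done.

```bash
mkdir -p pics; ls; python3 - <<'E'
from cell import arm
import cv2,numpy as np
o=arm.get_obs();print(o['clock'],o['ee_pos'],o['tcp_rot'])
for n in("scene","top"):
    f=arm.grab_frame(n);cv2.imwrite(f"pics/{n}0.png",f["image"])
    print(n,f["fx"],f["fy"],f["cx"],f["cy"],f["rvec"],f["tvec"])
E
```

```text
pics
0.0 [ 0.12000757 -0.51066937  0.23067758] [-3.11926365e+00 -3.61583197e-01  2.37553389e-04]
scene 365.38870527814106 365.38870527814106 323.6686172725363 195.04029356216188 [ 0.95617168 -2.22460256  1.26173191] [0.51307209 0.14791958 0.76434466]
top 463.60240402664283 463.60240402664283 322.890875947906 200.0335030653075 [ 2.15000193 -2.07379363  0.20858912] [0.25174209 0.48235663 0.83895326]
```

View pics/scene0.png

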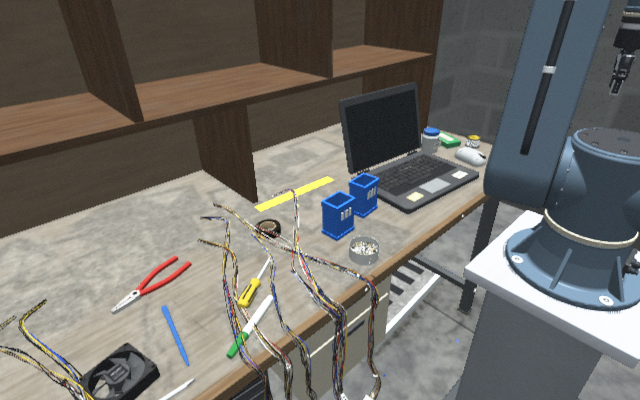

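View pics/top0.png

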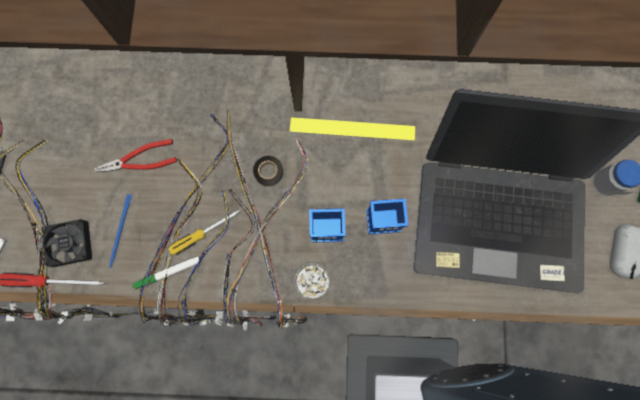

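The scene picture shows both crates and the tin from the left. The top view shows the crates at (327,225) and (388,216), the tape at (352,129), the tin at (313,280), the roll at (268,170), and the laptop from column 415.

```bash
cat > h.py <<'E'
import cv2,numpy as np
from scipy.spatial.transform import Rotation as R
from cell import arm
def ray(f,uv,z,obs=None):
    K=np.array([[f["fx"],0,f["cx"]],[0,f["fy"],f["cy"]],[0,0,1]])
    d=np.linalg.inv(K)@np.r_[uv,1]
    if "T_tool_cam" in f:
        T=f["T_tool_cam"];Rt=R.from_rotvec(obs["tcp_rot"]).as_matrix()
        c=Rt@T[:3,3]+obs["ee_pos"];d=Rt@T[:3,:3]@d
    else:
        M=R.from_rotvec(np.ravel(f["rvec"])).as_matrix();c=-M.T@np.ravel(f["tvec"]);d=M.T@d
    return c+d*(z-c[2])/d[2]
def blobs(f,lo,hi,amin=150):
    h=cv2.cvtColor(f["image"],cv2.COLOR_BGR2HSV)
    m=cv2.inRange(h,np.array(lo),np.array(hi));m=cv2.morphologyEx(m,cv2.MORPH_CLOSE,np.ones((5,5)))
    cs,_=cv2.findContours(m,cv2.RETR_EXTERNAL,cv2.CHAIN_APPROX_NONE)
    return [c for c in cs if cv2.contourArea(c)>amin]
BLUE=((100,120,60),(120,255,255));YEL=((25,100,120),(35,255,255))
E
python3 - <<'E'
from h import *
f=arm.grab_frame("top");np.set_printoptions(precision=3,suppress=True)
for n,c,z in(("blue",BLUE,.09),("yel",YEL,0)):
    for k in blobs(f,*c,400):
        P=np.array([ray(f,p[0],z)[:2] for p in k]).astype(np.float32)
        print(n,cv2.boundingRect(k),"min",P.min(0),"max",P.max(0));r=cv2.minAreaRect(P);print(r,cv2.boxPoints(r).tolist())
for n,p,z in(("tin",(313,280),.03),("roll",(268,170),.019),("lapNL",(415,272),.02),("lapFL",(425,165),.02),("screenTL",(457,92),.2)):print(n,ray(f,p,z))
w=arm.grab_frame("wrist");print(w["T_tool_cam"],w["fx"])
print(R.from_rotvec(arm.get_obs()["tcp_rot"]).as_matrix())
E
```

```text
blue (310, 209, 35, 33) min [0.389 0.228] max [0.449 0.291]
((0.4190707802772522, 0.25952810049057007), (0.0583709254860878, 0.061705563217401505), 2.0657308101654053) [[0.38879215717315674, 0.2893088161945343], [0.39101642370224, 0.22764334082603455], [0.44934940338134766, 0.22974738478660583], [0.4471251368522644, 0.2914128601551056]]
blue (367, 199, 41, 35) min [0.407 0.115] max [0.472 0.188]
((0.43941736221313477, 0.15187828242778778), (0.060182858258485794, 0.072276771068573), 5.701231956481934) [[0.4058847725391388, 0.1848485767841339], [0.4130648076534271, 0.1129293441772461], [0.47294995188713074, 0.11890798807144165], [0.4657699167728424, 0.19082722067832947]]
blue (616, 160, 24, 27) min [ 0.511 -0.314] max [ 0.561 -0.27 ]
((0.5359560251235962, -0.291471004486084), (0.04208298772573471, 0.050518110394477844), 84.27666473388672) [[0.5087245106697083, -0.30988866090774536], [0.5589907765388489, -0.3149265646934509], [0.5631875395774841, -0.2730533480644226], [0.5129212737083435, -0.26801544427871704]]
yel (290, 117, 125, 24) min [0.617 0.085] max [0.659 0.344]
((0.6382425427436829, 0.2144225835800171), (0.26058799028396606, 0.03245793655514717), 87.74557495117188) [[0.6169008016586304, 0.08486783504486084], [0.6493335962295532, 0.0835910439491272], [0.6595842838287354, 0.34397733211517334], [0.6271514892578125, 0.345254123210907]]
tin [0.322 0.282 0.03 ]
roll [0.537 0.382 0.019]
lapNL [0.344 0.088 0.02 ]
lapFL [0.558 0.067 0.02 ]
screenTL [0.633 0.051 0.2  ]
[[-0.    -0.945 -0.326  0.083]
 [ 1.     0.    -0.001  0.   ]
 [ 0.001 -0.326  0.945 -0.144]
 [ 0.     0.     0.     1.   ]] 289.7988609238363
[[ 0.973  0.229 -0.   ]
 [ 0.229 -0.973  0.001]
 [ 0.    -0.001 -1.   ]]
```

```bash
python3 -m crank '[{"tz":-0.5,"wz":0.05},{"tz":-0.5,"wz":0.05},{"tz":-0.5,"wz":0.05},{"tz":-0.5,"wz":0.05},{"tz":-0.5,"wz":0.05}]' 25
for i in 1; do python3 -m crank '[{"tx":0.19,"ty":-0.4},{"tx":0.19,"ty":-0.4},{"tx":0.19,"ty":-0.4},{"tx":0.19,"ty":-0.4},{"tx":0.19,"ty":-0.4}]'; done
python3 -m crank '[{"tx":0.19,"ty":-0.4},{"tx":0.19,"ty":-0.4},{"tx":0.19,"ty":-0.4},{"tx":0.19,"ty":-0.4},{"tx":0.19,"ty":-0.4}]'
```

```text
$[0]: bad value
$[0]: bad value
$[0]: bad value
```

```bash
python3 -m crank '[{"tx":0,"ty":0,"tz":-0.5,"wx":0,"wy":0,"wz":0.05},{"tx":0,"ty":0,"tz":-0.5,"wx":0,"wy":0,"wz":0.05},{"tx":0,"ty":0,"tz":-0.5,"wx":0,"wy":0,"wz":0.05},{"tx":0,"ty":0,"tz":-0.5,"wx":0,"wy":0,"wz":0.05},{"tx":0,"ty":0,"tz":-0.5,"wx":0,"wy":0,"wz":0.05}]' 25
python3 -m crank '[{"tx":0.19,"ty":-0.4,"tz":0,"wx":0,"wy":0,"wz":0},{"tx":0.19,"ty":-0.4,"tz":0,"wx":0,"wy":0,"wz":0},{"tx":0.19,"ty":-0.4,"tz":0,"wx":0,"wy":0,"wz":0},{"tx":0.19,"ty":-0.4,"tz":0,"wx":0,"wy":0,"wz":0},{"tx":0.19,"ty":-0.4,"tz":0,"wx":0,"wy":0,"wz":0}]'
python3 -m crank '[{"tx":0.19,"ty":-0.4,"tz":0,"wx":0,"wy":0,"wz":0},{"tx":0.19,"ty":-0.4,"tz":0,"wx":0,"wy":0,"wz":0},{"tx":0.19,"ty":-0.4,"tz":0,"wx":0,"wy":0,"wz":0},{"tx":0.19,"ty":-0.4,"tz":0,"wx":0,"wy":0,"wz":0},{"tx":0.19,"ty":-0.4,"tz":0,"wx":0,"wy":0,"wz":0}]'
```

```text
clock: 0.62
ee_pos: [0.12, -0.5104, 0.4333]
tcp_rot: [3.138, 0.155, 0.0]
wrist_force: [-0.0, -1.5, 0.7]
gripper_width: 0.0263
grasp_force: 0.0
clock: 1.03
ee_pos: [0.1799, -0.3428, 0.4311]
tcp_rot: [-3.138, -0.156, -0.0]
wrist_force: [0.7, -0.3, 0.9]
gripper_width: 0.0249
grasp_force: 0.0
clock: 1.45
ee_pos: [0.2392, -0.1759, 0.4313]
tcp_rot: [3.138, 0.156, 0.001]
wrist_force: [0.1, 0.2, 0.0]
gripper_width: 0.0248
grasp_force: 0.0
```

```bash
python3 -m crank '[{"tx":0.19,"ty":-0.4,"tz":0,"wx":0,"wy":0,"wz":0},{"tx":0.19,"ty":-0.4,"tz":0,"wx":0,"wy":0,"wz":0},{"tx":0.19,"ty":-0.4,"tz":0,"wx":0,"wy":0,"wz":0},{"tx":0.19,"ty":-0.4,"tz":0,"wx":0,"wy":0,"wz":0},{"tx":0.19,"ty":-0.4,"tz":0,"wx":0,"wy":0,"wz":0}]'
python3 -m crank '[{"tx":0.15,"ty":-0.4,"tz":0.2,"wx":0,"wy":0,"wz":0},{"tx":0.15,"ty":-0.4,"tz":0.3,"wx":0,"wy":0,"wz":0},{"tx":0.15,"ty":-0.4,"tz":0.3,"wx":0,"wy":0,"wz":0},{"tx":0.15,"ty":-0.4,"tz":0.3,"wx":0,"wy":0,"wz":0},{"tx":0.15,"ty":-0.3,"tz":0.4,"wx":0,"wy":0,"wz":0}]'
python3 - <<'E'
from h import *
f=arm.grab_frame("wrist");o=arm.get_obs();print(o["ee_pos"]);cv2.imwrite("pics/w1.png",f["image"])
E
```

```text
clock: 1.87
ee_pos: [0.2989, -0.0089, 0.4315]
tcp_rot: [3.138, 0.157, 0.001]
wrist_force: [0.7, -2.2, 0.9]
gripper_width: 0.025
grasp_force: 0.0
clock: 2.28
ee_pos: [0.3511, 0.0792, 0.3138]
tcp_rot: [-3.07, -0.264, 0.005]
wrist_force: [0.9, 0.0, 0.2]
gripper_width: 0.0252
grasp_force: 0.0
[0.3506949  0.07968644 0.30787527]
```

View pics/w1.png

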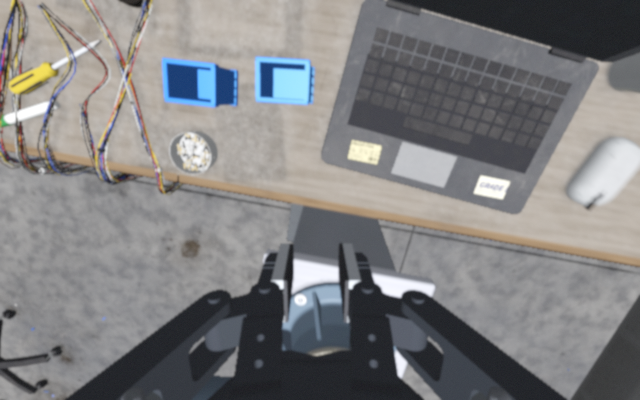

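The wrist view shows the right crate rim at cols 255–308, rows 57–103, the left one at 163–216, with the laptop at right and the tin at (193,152).

```bash
python3 - <<'E'
from h import *
f=arm.grab_frame("wrist");o=arm.get_obs();print(o["clock"],o["ee_pos"],o["tcp_rot"])
for p in((255,57),(308,57),(310,103),(257,103),(163,59),(216,62),(217,105),(167,104)):print(p,ray(f,p,.09,o).round(3))
for p in((323,160),(367,0)):print(p,ray(f,p,.02,o).round(3))
print(ray(f,(193,152),.03,o))
E
```

```text
2.3833 [0.34953733 0.07857614 0.31025632] [-3.07162587 -0.26327842  0.01807918]
(255, 57) [0.46  0.182 0.09 ]
(308, 57) [0.47  0.121 0.09 ]
(310, 103) [0.421 0.111 0.09 ]
(257, 103) [0.41  0.174 0.09 ]
(163, 59) [0.44  0.289 0.09 ]
(216, 62) [0.447 0.227 0.09 ]
(217, 105) [0.399 0.223 0.09 ]
(167, 104) [0.39  0.285 0.09 ]
(323, 160) [0.341 0.083 0.02 ]
(367, 0) [0.553 0.065 0.02 ]
[0.31946865 0.27832715 0.03      ]
```

```bash
python3 -m crank '[{"tx":0.06,"ty":-0.13,"tz":0.4,"wx":0,"wy":0,"wz":0},{"tx":0.06,"ty":-0.13,"tz":0.4,"wx":0,"wy":0,"wz":0},{"tx":0.06,"ty":-0.13,"tz":0.4,"wx":0,"wy":0,"wz":0},{"tx":0.06,"ty":-0.13,"tz":0.4,"wx":0,"wy":0,"wz":0},{"tx":0.06,"ty":-0.13,"tz":0.4,"wx":0,"wy":0,"wz":0}]'
python3 -m crank '[{"tx":0,"ty":0,"tz":0.4,"wx":0,"wy":0,"wz":0},{"tx":0,"ty":0,"tz":0.3,"wx":0,"wy":0,"wz":0},{"tx":0,"ty":0,"tz":0.2,"wx":0,"wy":0,"wz":0},{"tx":0,"ty":0,"tz":0,"wx":0,"wy":0,"wz":0},{"tx":0,"ty":0,"tz":0,"wx":0,"wy":0,"wz":0}]'
```

```text
clock: 2.8
ee_pos: [0.37, 0.1065, 0.1581]
tcp_rot: [-3.035, -0.319, 0.013]
wrist_force: [1.3, 0.2, 0.5]
gripper_width: 0.0248
grasp_force: 0.0
clock: 3.22
ee_pos: [0.369, 0.1089, 0.0871]
tcp_rot: [-3.032, -0.325, 0.017]
wrist_force: [0.4, -0.5, 0.5]
gripper_width: 0.0254
grasp_force: 0.0
```

```bash
python3 -m crank '[{"tx":0,"ty":-0.12,"tz":0.04,"wx":0,"wy":0,"wz":0.05},{"tx":0,"ty":-0.12,"tz":0.04,"wx":0,"wy":0,"wz":0.05},{"tx":0,"ty":-0.1,"tz":0.04,"wx":0,"wy":0,"wz":0.05},{"tx":0.1,"ty":0,"tz":0,"wx":0,"wy":0,"wz":0},{"tx":0.1,"ty":0,"tz":0,"wx":0,"wy":0,"wz":0}]'
python3 -m crank '[{"tx":0.08,"ty":0,"tz":0,"wx":0,"wy":0,"wz":0},{"tx":0.06,"ty":0,"tz":0,"wx":0,"wy":0,"wz":0},{"tx":0.06,"ty":0,"tz":0,"wx":0,"wy":0,"wz":0},{"tx":0.06,"ty":0,"tz":0,"wx":0,"wy":0,"wz":0},{"tx":0.06,"ty":0,"tz":0,"wx":0,"wy":0,"wz":0}]'
python3 -m crank '[{"tx":0.06,"ty":0,"tz":0,"wx":0,"wy":0,"wz":0},{"tx":0.06,"ty":0,"tz":0,"wx":0,"wy":0,"wz":0},{"tx":0.06,"ty":0,"tz":0,"wx":0,"wy":0,"wz":0},{"tx":0.06,"ty":0,"tz":0,"wx":0,"wy":0,"wz":0},{"tx":0.06,"ty":0,"tz":0,"wx":0,"wy":0,"wz":0}]'
python3 - <<'E'
from h import *
a=arm.grab_frame("scene")["image"][140:280,250:450];b=arm.grab_frame("top")["image"][100:300,270:450]
cv2.imwrite("pics/a1.png",np.hstack([cv2.resize(a,(429,300)),cv2.resize(b,(270,300))]))
E
```

```text
clock: 3.63
ee_pos: [0.3865, 0.1047, 0.0801]
tcp_rot: [-3.01, -0.26, 0.028]
wrist_force: [-0.8, -0.7, 0.7]
gripper_width: 0.0255
grasp_force: 0.0
clock: 4.05
ee_pos: [0.4112, 0.1097, 0.0794]
tcp_rot: [-3.01, -0.262, 0.03]
wrist_force: [0.2, -0.8, -0.2]
gripper_width: 0.0251
grasp_force: 0.0
clock: 4.47
ee_pos: [0.4349, 0.1137, 0.0792]
tcp_rot: [-3.01, -0.262, 0.029]
wrist_force: [-0.1, 0.1, -0.1]
gripper_width: 0.0254
grasp_force: 0.2
```

View pics/a1.png

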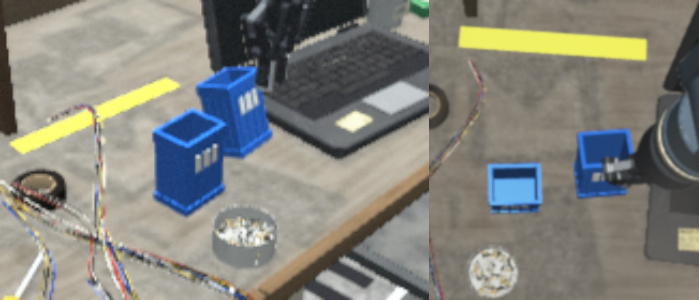

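The crate on the right is tilting, but the finger pushes at its right part; the left crate is untouched. The sideways move fell short, so I check the joints.

```bash
python3 - <<'E'
from h import *
o=arm.get_obs();print(np.round(o["joint_pos"],3),np.round(o["joint_vel"],2),np.round(o["effort"],1),o["ee_pos"]);print(R.from_rotvec(o["tcp_rot"]).as_matrix().round(3))
E
```

```text
[ 0.173  0.227 -0.455  0.897  0.121  3.141] [-0.   -0.01 -0.02  0.    0.    0.  ] [ -0.  -46.7  29.1   0.    0.5   0. ] [0.43535417 0.11377786 0.07924835]
[[ 0.985  0.171 -0.029]
 [ 0.173 -0.978  0.118]
 [-0.008 -0.121 -0.993]]
```

```bash
python3 -m crank '[{"tx":0.05,"ty":0,"tz":0,"wx":0,"wy":0,"wz":0},{"tx":0.05,"ty":0,"tz":0,"wx":0,"wy":0,"wz":0},{"tx":0.05,"ty":0,"tz":0,"wx":0,"wy":0,"wz":0},{"tx":0.05,"ty":0,"tz":0,"wx":0,"wy":0,"wz":0},{"tx":0.05,"ty":0,"tz":0,"wx":0,"wy":0,"wz":0}]'
python3 -m crank '[{"tx":0.05,"ty":0,"tz":0,"wx":0,"wy":0,"wz":0},{"tx":0.05,"ty":0,"tz":0,"wx":0,"wy":0,"wz":0},{"tx":0.05,"ty":0,"tz":0,"wx":0,"wy":0,"wz":0},{"tx":0,"ty":0,"tz":0,"wx":0,"wy":0,"wz":0},{"tx":0,"ty":0,"tz":0,"wx":0,"wy":0,"wz":0}]'
python3 - <<'E'
from h import *
a=arm.grab_frame("scene")["image"][140:280,250:450];b=arm.grab_frame("top")["image"][100:300,270:450]
cv2.imwrite("pics/a2.png",np.hstack([cv2.resize(a,(429,300)),cv2.resize(b,(270,300))]))
E
```

```text
clock: 4.98
ee_pos: [0.4546, 0.1172, 0.0791]
tcp_rot: [-3.01, -0.262, 0.029]
wrist_force: [0.1, -0.8, 0.6]
gripper_width: 0.0254
grasp_force: 0.0
clock: 5.4
ee_pos: [0.466, 0.1192, 0.0789]
tcp_rot: [-3.01, -0.261, 0.029]
wrist_force: [0.6, -0.5, 0.3]
gripper_width: 0.0249
grasp_force: 0.0
```

View pics/a2.png

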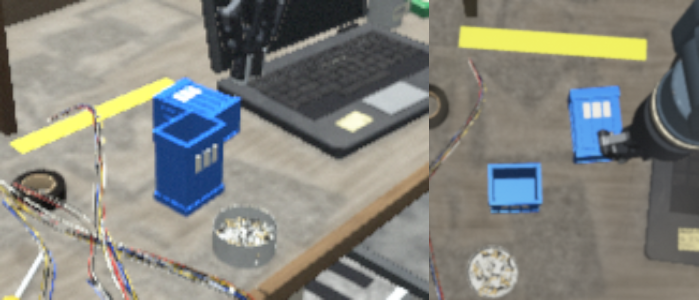

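The right crate now lies on its back. I lift and turn the wrist half round the other way, away from the last joint's limit.

```bash
python3 -m crank '[{"tx":0,"ty":0,"tz":-0.4,"wx":0,"wy":0,"wz":0},{"tx":0,"ty":0,"tz":-0.4,"wx":0,"wy":0,"wz":0},{"tx":-0.2,"ty":0,"tz":-0.4,"wx":0,"wy":0,"wz":0},{"tx":-0.3,"ty":0,"tz":-0.3,"wx":0,"wy":0,"wz":0},{"tx":-0.3,"ty":0,"tz":-0.1,"wx":-0.23,"wy":0,"wz":0}]'
for k in 1 2 3 4 5; do python3 -m crank '[{"tx":0,"ty":0,"tz":0,"wx":0,"wy":0,"wz":-0.23},{"tx":0,"ty":0,"tz":0,"wx":0,"wy":0,"wz":-0.23},{"tx":0,"ty":0,"tz":0,"wx":0,"wy":0,"wz":-0.23},{"tx":0,"ty":0,"tz":0,"wx":0,"wy":0,"wz":-0.23},{"tx":0,"ty":0,"tz":0,"wx":0,"wy":0,"wz":-0.23}]' ; done | tail -6
python3 - <<'E'
from h import *
o=arm.get_obs();print(np.round(o["joint_pos"],3),o["ee_pos"]);print(R.from_rotvec(o["tcp_rot"]).as_matrix().round(3))
f=arm.grab_frame("wrist");cv2.imwrite("pics/w2.png",f["image"])
E
```

```text
clock: 5.92
ee_pos: [0.4096, 0.0802, 0.2095]
tcp_rot: [-3.116, -0.291, 0.01]
wrist_force: [-0.3, 0.7, -0.8]
gripper_width: 0.0249
grasp_force: 0.0
clock: 8.0
ee_pos: [0.4086, 0.0809, 0.2066]
tcp_rot: [0.099, -3.129, -0.015]
wrist_force: [-0.9, 0.4, -0.2]
gripper_width: 0.0248
grasp_force: 0.0
[ 0.187  0.07  -0.284  1.226  0.011  0.124] [0.40859832 0.08092475 0.20658281]
[[-0.998 -0.063 -0.011]
 [-0.063  0.998  0.009]
 [ 0.01   0.01  -1.   ]]
```

View pics/w2.png

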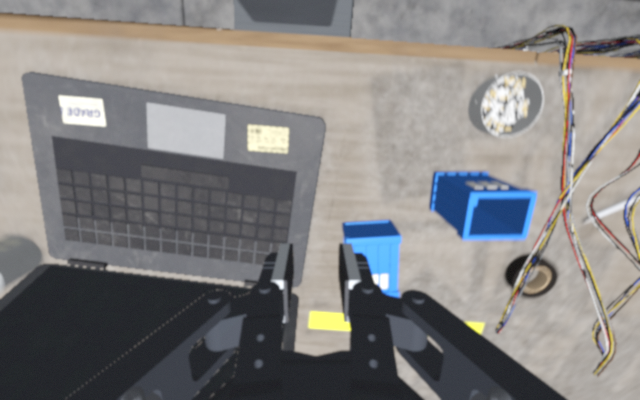

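The wrist view shows the tipped right crate under the fingers at (370,250), the upright left crate at (490,205) and the tin at (506,103); everything else is in place.

```bash
python3 -m crank '[{"tx":0.13,"ty":0.44,"tz":0,"wx":0,"wy":0,"wz":0},{"tx":0.13,"ty":0.44,"tz":0,"wx":0,"wy":0,"wz":0},{"tx":0.13,"ty":0.44,"tz":0,"wx":0,"wy":0,"wz":0},{"tx":0.13,"ty":0.44,"tz":0,"wx":0,"wy":0,"wz":0},{"tx":0.13,"ty":0.44,"tz":0,"wx":0,"wy":0,"wz":0}]'
python3 -m crank '[{"tx":0,"ty":0,"tz":0,"wx":0,"wy":0,"wz":0},{"tx":0,"ty":0,"tz":0.4,"wx":0,"wy":0,"wz":0},{"tx":0,"ty":0,"tz":0.4,"wx":0,"wy":0,"wz":0},{"tx":0,"ty":0,"tz":0.4,"wx":0,"wy":0,"wz":0},{"tx":0,"ty":0,"tz":0.2,"wx":0,"wy":0,"wz":0}]'
python3 - <<'E'
from h import *
f=arm.grab_frame("wrist");o=arm.get_obs();print(np.round(o["joint_pos"],3),o["ee_pos"]);print(R.from_rotvec(o["tcp_rot"]).as_matrix().round(3))
f2=arm.grab_frame("top")
for k in blobs(f2,*BLUE,400):print(cv2.boundingRect(k),[ray(f2,p,.09).round(3) for p in cv2.boxPoints(cv2.minAreaRect(k))])
E
```

```text
clock: 8.47
ee_pos: [0.3459, 0.255, 0.209]
tcp_rot: [0.084, -3.13, -0.015]
wrist_force: [0.8, 0.4, 0.2]
gripper_width: 0.0248
grasp_force: 0.0
clock: 8.88
ee_pos: [0.3441, 0.2536, 0.094]
tcp_rot: [0.086, -3.127, -0.012]
wrist_force: [0.2, -0.5, -0.3]
gripper_width: 0.0249
grasp_force: 0.0
[ 0.625  0.177 -0.476  0.928  0.014  0.57 ] [0.3432179  0.25289207 0.09244305]
[[-0.998 -0.055 -0.016]
 [-0.055  0.998  0.005]
 [ 0.015  0.006 -1.   ]]
(616, 160, 24, 27) [array([ 0.56 , -0.273,  0.09 ]), array([ 0.561, -0.315,  0.09 ]), array([ 0.512, -0.31 ,  0.09 ]), array([ 0.51 , -0.268,  0.09 ])]
```

```bash
python3 -m crank '[{"tx":-0.1,"ty":0.05,"tz":0.17,"wx":0,"wy":0,"wz":0},{"tx":-0.12,"ty":0,"tz":0,"wx":0,"wy":0,"wz":0},{"tx":-0.12,"ty":0,"tz":0,"wx":0,"wy":0,"wz":0},{"tx":-0.1,"ty":0,"tz":0,"wx":0,"wy":0,"wz":0},{"tx":-0.06,"ty":0,"tz":0,"wx":0,"wy":0,"wz":0}]'
for k in 1 2; do python3 -m crank '[{"tx":-0.06,"ty":0,"tz":0,"wx":0,"wy":0,"wz":0},{"tx":-0.06,"ty":0,"tz":0,"wx":0,"wy":0,"wz":0},{"tx":-0.06,"ty":0,"tz":0,"wx":0,"wy":0,"wz":0},{"tx":-0.06,"ty":0,"tz":0,"wx":0,"wy":0,"wz":0},{"tx":-0.06,"ty":0,"tz":0,"wx":0,"wy":0,"wz":0}]'; done
python3 - <<'E'
from h import *
a=arm.grab_frame("scene")["image"][140:280,250:450];b=arm.grab_frame("top")["image"][100:300,270:450]
cv2.imwrite("pics/a3.png",np.hstack([cv2.resize(a,(429,300)),cv2.resize(b,(270,300))]))
E
```

```text
clock: 9.4
ee_pos: [0.3873, 0.2615, 0.084]
tcp_rot: [0.088, -3.132, -0.016]
wrist_force: [-1.1, 0.0, 0.7]
gripper_width: 0.0252
grasp_force: 0.5
clock: 9.82
ee_pos: [0.4097, 0.2625, 0.0827]
tcp_rot: [0.09, -3.13, -0.015]
wrist_force: [-1.3, -0.6, 0.2]
gripper_width: 0.025
grasp_force: 0.2
clock: 10.23
ee_pos: [0.4337, 0.2639, 0.0823]
tcp_rot: [0.09, -3.13, -0.015]
wrist_force: [0.9, -0.4, 0.5]
gripper_width: 0.0247
grasp_force: 0.0
```

View pics/a3.png

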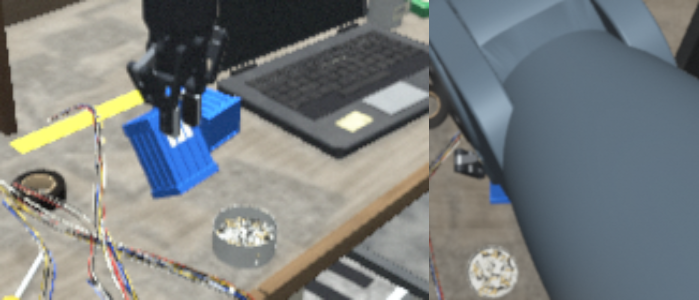

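The left crate is well tilted. I finish it, then back off and look.

```bash
python3 -m crank '[{"tx":-0.05,"ty":0,"tz":0,"wx":0,"wy":0,"wz":0},{"tx":-0.05,"ty":0,"tz":0,"wx":0,"wy":0,"wz":0},{"tx":-0.05,"ty":0,"tz":0,"wx":0,"wy":0,"wz":0},{"tx":0,"ty":0,"tz":0,"wx":0,"wy":0,"wz":0},{"tx":0,"ty":0,"tz":0,"wx":0,"wy":0,"wz":0}]'
python3 -m crank '[{"tx":0,"ty":0,"tz":-0.3,"wx":0,"wy":0,"wz":0},{"tx":0.3,"ty":-0.2,"tz":-0.4,"wx":0,"wy":0,"wz":0},{"tx":0.3,"ty":-0.2,"tz":-0.4,"wx":0,"wy":0,"wz":0},{"tx":0.3,"ty":-0.2,"tz":-0.4,"wx":0,"wy":0,"wz":0},{"tx":0.3,"ty":-0.2,"tz":-0.3,"wx":0,"wy":0,"wz":0}]'
python3 - <<'E'
from h import *
o=arm.get_obs();f=arm.grab_frame("wrist")
a=arm.grab_frame("scene")["image"][140:280,250:450]
cv2.imwrite("pics/a4.png",np.hstack([cv2.resize(a,(429,300)),cv2.resize(f["image"],(360,300))[:, :]]));cv2.imwrite("pics/w4.png",f["image"])
def rep(f,z,o=None):
  for n,c,m,zz in(("blue",BLUE,300,z),("orange",((3,120,120),(18,255,255)),40,.025),("yel",YEL,200,0)):
    for k in blobs(f,*c,m):
      r=cv2.minAreaRect(k);print(n,cv2.boundingRect(k),[ray(f,p,zz,o)[:2].round(3).tolist() for p in cv2.boxPoints(r)])
rep(f,.05,o);print("top");rep(arm.grab_frame("top"),.05)
E
```

```text
clock: 10.75
ee_pos: [0.4454, 0.2646, 0.0822]
tcp_rot: [0.09, -3.13, -0.015]
wrist_force: [-0.1, -0.5, -0.1]
gripper_width: 0.0249
grasp_force: 0.0
clock: 11.17
ee_pos: [0.3559, 0.195, 0.2254]
tcp_rot: [0.09, -3.131, -0.016]
wrist_force: [0.9, 1.4, 1.2]
gripper_width: 0.025
grasp_force: 0.0
blue (250, 246, 30, 40) [[0.49, 0.108], [0.433, 0.137], [0.445, 0.157], [0.503, 0.128]]
blue (288, 245, 17, 77) [[0.557, 0.17], [0.441, 0.171], [0.441, 0.19], [0.557, 0.191]]
blue (335, 236, 55, 76) [[0.537, 0.231], [0.424, 0.227], [0.424, 0.291], [0.537, 0.303]]
yel (281, 330, 70, 22) [[0.652, 0.156], [0.618, 0.157], [0.624, 0.27], [0.659, 0.271]]
yel (541, 189, 65, 35) [[0.397, 0.508], [0.356, 0.579], [0.378, 0.598], [0.421, 0.525]]
top
blue (309, 167, 35, 50) [[0.537, 0.299], [0.541, 0.235], [0.444, 0.229], [0.44, 0.292]]
yel (290, 117, 62, 18) [[0.627, 0.345], [0.659, 0.344], [0.654, 0.216], [0.622, 0.218]]
```

View pics/a4.png

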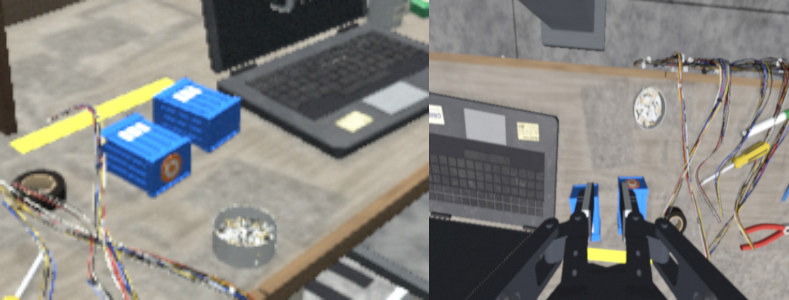

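The scene picture shows both crates lying, the left one with the orange and white stamp at (172,166) on its underside and the right one plain. The left crate spans x≈0.443–0.539, y≈0.23–0.295; the tape there runs x≈0.624–0.655.

```bash
python3 -m crank '[{"tx":-0.2,"ty":0.25,"tz":0,"wx":0,"wy":0,"wz":0},{"tx":-0.2,"ty":0.25,"tz":0.1,"wx":0,"wy":0,"wz":0},{"tx":-0.2,"ty":0.25,"tz":0.2,"wx":0,"wy":0,"wz":0},{"tx":0,"ty":0,"tz":0.3,"wx":0,"wy":0,"wz":0},{"tx":0,"ty":0,"tz":0.3,"wx":0,"wy":0,"wz":0}]'
python3 -m crank '[{"tx":0,"ty":0,"tz":0.3,"wx":0,"wy":0,"wz":0},{"tx":0,"ty":0,"tz":0.3,"wx":0,"wy":0,"wz":0},{"tx":0,"ty":0,"tz":0.2,"wx":0,"wy":0,"wz":0},{"tx":0,"ty":0,"tz":0,"wx":0,"wy":0,"wz":0},{"tx":0,"ty":0,"tz":0,"wx":0,"wy":0,"wz":0}]'
python3 - <<'E'
from h import *
o=arm.get_obs();print(o["ee_pos"],R.from_rotvec(o["tcp_rot"]).as_matrix().round(3).tolist())
E
```

```text
clock: 11.73
ee_pos: [0.4016, 0.2604, 0.1493]
tcp_rot: [0.092, -3.13, -0.015]
wrist_force: [-0.1, -0.3, 0.2]
gripper_width: 0.0252
grasp_force: 0.0
clock: 12.15
ee_pos: [0.3993, 0.2593, 0.0862]
tcp_rot: [0.09, -3.127, -0.012]
wrist_force: [-0.3, -0.2, 0.7]
gripper_width: 0.0249
grasp_force: 0.0
[0.3992539  0.25930229 0.08622327] [[-0.998, -0.057, -0.013], [-0.058, 0.998, 0.008], [0.013, 0.008, -1.0]]
```

```bash
python3 -m crank '[{"tx":0,"ty":0,"tz":0.3,"wx":0,"wy":0,"wz":0},{"tx":0,"ty":0,"tz":0.3,"wx":0,"wy":0,"wz":0},{"tx":0,"ty":0,"tz":0.22,"wx":0,"wy":0,"wz":0},{"tx":-0.1,"ty":0,"tz":0,"wx":0,"wy":0,"wz":0},{"tx":-0.1,"ty":0,"tz":0,"wx":0,"wy":0,"wz":0}]'
for k in 1 2; do python3 -m crank '[{"tx":-0.07,"ty":-0.004,"tz":0,"wx":0,"wy":0,"wz":0},{"tx":-0.07,"ty":-0.004,"tz":0,"wx":0,"wy":0,"wz":0},{"tx":-0.07,"ty":-0.004,"tz":0,"wx":0,"wy":0,"wz":0},{"tx":-0.07,"ty":-0.004,"tz":0,"wx":0,"wy":0,"wz":0},{"tx":-0.07,"ty":-0.004,"tz":0,"wx":0,"wy":0,"wz":0}]'; done
python3 -m crank '[{"tx":-0.07,"ty":-0.004,"tz":0,"wx":0,"wy":0,"wz":0},{"tx":-0.07,"ty":-0.004,"tz":0,"wx":0,"wy":0,"wz":0},{"tx":-0.05,"ty":-0.004,"tz":0,"wx":0,"wy":0,"wz":0},{"tx":0,"ty":0,"tz":0,"wx":0,"wy":0,"wz":0},{"tx":0,"ty":0,"tz":0,"wx":0,"wy":0,"wz":0}]'
python3 - <<'E'
from h import *
o=arm.get_obs();f=arm.grab_frame("wrist");s=arm.grab_frame("scene");t=arm.grab_frame("top")
print(o["ee_pos"])
for n,f_ in(("scene",s),("top",t)):
  for k in blobs(f_,*BLUE,200):print(n,cv2.boundingRect(k),[ray(f_,p,.05)[:2].round(3).tolist() for p in cv2.boxPoints(cv2.minAreaRect(k))])
cv2.imwrite("pics/a5.png",np.hstack([cv2.resize(s["image"][140:280,250:450],(429,300)),cv2.resize(t["image"][100:300,270:450],(270,300))]))
E
```

```text
clock: 12.57
ee_pos: [0.4158, 0.2613, 0.0223]
tcp_rot: [0.091, -3.13, -0.015]
wrist_force: [0.5, 0.9, -0.8]
gripper_width: 0.0252
grasp_force: 0.0
clock: 12.98
ee_pos: [0.4436, 0.2611, 0.022]
tcp_rot: [0.09, -3.13, -0.015]
wrist_force: [-2.1, -0.1, 2.4]
gripper_width: 0.0252
grasp_force: 1.2
clock: 13.4
ee_pos: [0.4716, 0.261, 0.0211]
tcp_rot: [0.09, -3.13, -0.015]
wrist_force: [-1.9, 0.2, 2.0]
gripper_width: 0.0249
grasp_force: 1.3
clock: 13.82
ee_pos: [0.4869, 0.261, 0.0209]
tcp_rot: [0.089, -3.13, -0.015]
wrist_force: [0.0, -1.2, -0.9]
gripper_width: 0.0251
grasp_force: 0.0
[0.48694124 0.26095109 0.02093577]
scene (162, 306, 27, 60) [[0.43, 0.677], [0.429, 0.669], [0.294, 0.687], [0.296, 0.694]]
scene (283, 192, 33, 31) [[0.553, 0.343], [0.605, 0.272], [0.472, 0.27], [0.433, 0.335]]
scene (329, 178, 34, 33) [[0.476, 0.25], [0.565, 0.135], [0.467, 0.114], [0.394, 0.227]]
top (616, 160, 24, 27) [[0.573, -0.298], [0.574, -0.343], [0.522, -0.338], [0.521, -0.294]]
```

View pics/a5.png

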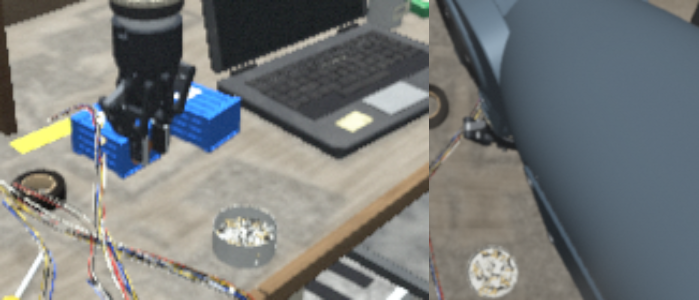

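The crate slides ahead squarely with the fingers on its underside; the plain crate has not moved.

```bash
python3 -m crank '[{"tx":-0.07,"ty":-0.004,"tz":0,"wx":0,"wy":0,"wz":0},{"tx":-0.07,"ty":-0.004,"tz":0,"wx":0,"wy":0,"wz":0},{"tx":-0.07,"ty":-0.004,"tz":0,"wx":0,"wy":0,"wz":0},{"tx":-0.07,"ty":-0.004,"tz":0,"wx":0,"wy":0,"wz":0},{"tx":-0.07,"ty":-0.004,"tz":0,"wx":0,"wy":0,"wz":0}]'
python3 -m crank '[{"tx":-0.07,"ty":-0.004,"tz":0,"wx":0,"wy":0,"wz":0},{"tx":-0.07,"ty":-0.004,"tz":0,"wx":0,"wy":0,"wz":0},{"tx":-0.05,"ty":-0.004,"tz":0,"wx":0,"wy":0,"wz":0},{"tx":-0.02,"ty":0,"tz":0,"wx":0,"wy":0,"wz":0},{"tx":0,"ty":0,"tz":0,"wx":0,"wy":0,"wz":0}]'
python3 -m crank '[{"tx":0.2,"ty":0,"tz":0,"wx":0,"wy":0,"wz":0},{"tx":0.2,"ty":0,"tz":0,"wx":0,"wy":0,"wz":0},{"tx":0.1,"ty":0,"tz":-0.3,"wx":0,"wy":0,"wz":0},{"tx":0.2,"ty":0,"tz":-0.4,"wx":0,"wy":0,"wz":0},{"tx":0.4,"ty":0,"tz":-0.3,"wx":0,"wy":0,"wz":0}]'
python3 -m crank '[{"tx":0.3,"ty":-0.3,"tz":-0.3,"wx":0,"wy":0,"wz":0},{"tx":0.2,"ty":-0.4,"tz":-0.3,"wx":0,"wy":0,"wz":0},{"tx":0,"ty":-0.4,"tz":-0.3,"wx":0,"wy":0,"wz":0},{"tx":0,"ty":-0.4,"tz":-0.3,"wx":0,"wy":0,"wz":0},{"tx":0,"ty":-0.4,"tz":-0.3,"wx":0,"wy":0,"wz":0}]'
python3 - <<'E'
from h import *
s=arm.grab_frame("scene");t=arm.grab_frame("top")
print(arm.get_obs()["ee_pos"])
for k in blobs(t,*BLUE,200):print(cv2.boundingRect(k),[ray(t,p,.05)[:2].round(3).tolist() for p in cv2.boxPoints(cv2.minAreaRect(k))])
cv2.imwrite("pics/a6.png",np.hstack([cv2.resize(s["image"][140:280,250:450],(429,300)),cv2.resize(t["image"][100:300,270:450],(270,300))]))
E
```

```text
clock: 14.38
ee_pos: [0.515, 0.261, 0.0208]
tcp_rot: [0.09, -3.13, -0.015]
wrist_force: [-1.9, 0.2, 2.1]
gripper_width: 0.0252
grasp_force: 1.2
clock: 14.8
ee_pos: [0.532, 0.261, 0.0205]
tcp_rot: [0.089, -3.13, -0.015]
wrist_force: [-0.2, -0.4, -0.3]
gripper_width: 0.0249
grasp_force: 0.0
clock: 15.22
ee_pos: [0.4463, 0.2558, 0.1029]
tcp_rot: [0.089, -3.133, -0.016]
wrist_force: [0.6, 2.1, -0.1]
gripper_width: 0.025
grasp_force: 0.0
clock: 15.63
ee_pos: [0.4143, 0.0999, 0.2211]
tcp_rot: [0.092, -3.131, -0.015]
wrist_force: [1.5, -0.1, -0.6]
gripper_width: 0.025
grasp_force: 0.0
[0.41647852 0.09825426 0.22319621]
(363, 157, 38, 52) [[0.556, 0.196], [0.565, 0.13], [0.467, 0.12], [0.458, 0.185]]
(312, 121, 33, 50) [[0.532, 0.292], [0.632, 0.296], [0.634, 0.233], [0.534, 0.23]]
```

View pics/a6.png

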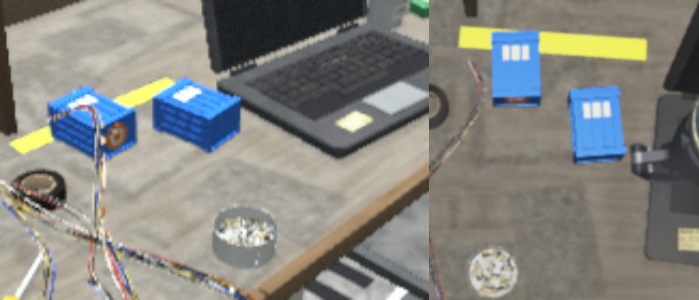

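The final view shows the stamped crate lying with its open end at x≈0.633 on the tape (0.624–0.655). The plain crate lies short of it at x≈0.56. The tin, roll and laptop are untouched and the arm is clear.

```bash
python3 -c "
from cell import arm
print(arm.job_done())"
```

```text
the job is handed in; nothing more can be done
None
```

I tipped both crates onto their backs, then pushed the stamped left one ahead until its open end lay on the yellow tape, about 9 mm past the near edge; the plain one lies short of it, nothing else looked disturbed, and I handed the job in at about 16 s of the 51 s limit (the hand-in gave no verdict).

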